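Scoop ball knobs into a chair kit tray

TASK

Use the hand scoop to move at least four of the five red ball knobs from the blue bin into the empty far pocket of the yellow kit tray (the other pocket holds bolts), without touching any knob with the gripper; any knob not moved stays in the blue bin, so none may be left anywhere else. Then put the scoop back on its black mat, pan flat, and let go. Leave the other things on the bench where they are.

Things in the scene. Friction and masses are not known exactly. Their poses are not given: they have to be found in the camera images.
- bin: Blue open bin, fixed. Origin under the middle of its floor, on the table; x points from its low front wall to its far wall, z up. Floor 4 mm thick, inside 190 mm in x (-95 to +95) by 122 mm in y. Side walls 60 mm high, 6 mm thick; front wall (x = -95) only 20 mm high. The knobs start in its far half (x > 7 mm).
- bin_far (a point): Foot of the bin's far wall: middle of the far edge of the bin's floor (x = +95 mm), on the floor's upper face; axes as the bin's. From here the far wall leans outward, rising at 65 degrees until 60 mm above the table (26 mm further out).
- tray: Yellow kit tray, fixed, 230 mm (x) by 130 mm (y), walls 45 mm high and 5 mm thick, floor 4 mm. Origin under its middle, on the table. A cross wall at x = -22 mm parts it: the near pocket (-x side) holds bolts, the far pocket (+x side) is empty.
- pocket (a point): Centre of the floor of the tray's empty far pocket, 4 mm above the table; axes as the tray's. The pocket is 132 mm in x by 120 mm in y inside, its walls rise 41 mm above this point.
- mat: Black rubber mat, fixed, 150 mm (x) by 140 mm (y), 4 mm thick, the scoop's place. Origin under its middle, on the table.
- scoop: Aluminium hand scoop, 0.2 kg, standing flat on the mat. Origin under the middle of the pan; x points to the open lip, z up. Pan 85 mm long (x from -42.5 to +42.5), 100 mm wide, floor 2 mm thick (lip 1.5), back wall 32 mm high; side walls 28 mm high at the back, 15 mm from x = -7 to +14, none on the last 28 mm.
- scoop_grip (a point): Middle of the scoop's straight black handle, where to grip it across its 22 mm width (flat sides, 15 mm thick): at x = -78, z = 72 mm in the scoop's frame; axes as the scoop's. The handle rises backwards at 50 degrees from the pan's back wall, from x = -43, z = 30 mm to x = -105, z = 105 mm.
- knob0: Red ball knob, 25 mm ball with a small brass insert, about 22 g. Origin at the ball's centre.
- knob1: Red ball knob, 25 mm ball with a small brass insert, about 22 g. Origin at the ball's centre.
- knob2: Red ball knob, 25 mm ball with a small brass insert, about 22 g. Origin at the ball's centre.
- knob3: Red ball knob, 25 mm ball with a small brass insert, about 22 g. Origin at the ball's centre.
- knob4: Red ball knob, 25 mm ball with a small brass insert, about 22 g. Origin at the ball's centre.
- caster: Bystander: chair caster standing on its twin black wheels, 50 mm wheels, steel stem up, 75 mm tall. Not to be moved.
- drill: Bystander: black cordless drill with a red stripe lying on its side, about 230 x 200 x 60 mm. Not to be moved.
- screwdriver: Bystander: screwdriver lying on the table. Not to be moved.
- wrench: Bystander: steel spanner lying on the table. Not to be moved.
- spray: Bystander: blue can, 56 mm across, 170 mm tall. Not to be moved.
- mug: Bystander: white mug, 80 mm across, 90 mm tall. Not to be moved.
Not all that is in view belongs to the job. There is more than one size of the mat; the one meant has the size given above.

How it is judged:
By the outcome, as a careful person would: the job done as asked, in the order asked, and still so for the second after the job is handed in, with the robot touching nothing.
It also fails if it takes over 64 s, if anything falls off the work surface, if the arm or the gripper's body presses on something with over 40 N, if the wrist force passes 120 N, or if a joint passes its speed limit or range.

ROBOT

A 6-joint arm with a two-finger parallel gripper is mounted at the origin on the work surface. World frame = base frame: x ahead of the robot, y to its left, z up, the work surface at z = 0. Lengths are in m, angles in rad, forces in N, time in s.
With the tool pointing down it reaches from about 0.275 to 0.75 m from the base axis. Payload 10.2 kg.
Tool frame: the origin (TCP) lies midway between the tips of the shut fingers; the grasp point (between the pads) lies 19 mm behind it (env.hold_point_z is the distance from the TCP to the grasp point, in m); z points along the fingers, y is the line along which they close (so a half turn about z gives the same grasp; the last joint's range is limited). The gripper opens to 85 mm and grips with 20 to 120 N. Pads are 22 mm wide; open, the fingers measure 114 mm over their backs; the gripper's body (76 mm by 85 mm) begins 54 mm behind the grasp point. The pads swing forward as they close: fully open they stand 13 mm farther back than shut.
Start: joints at [-0.223, 0.313, 1.498, -0, 1.331, -0.223], TCP at [0.525, -0, 0.231] pointing down, gripper open.
Joint ranges: [-2.94, 2.94], [-0.97, 2.17], [0.19, 2.56], [-1.23, 4.37], [0.02, 3.11], [-2.88, 2.88]. Speed limits (rad/s): [2.39, 2.39, 3.01, 3.14, 3.14, 3.14].

INTERFACE

Orientations are given as a unit quaternion [x, y, z, w].
In Python, from bench import env, kinematics, monitor, eyes, job gives the robot as it stands. The module is installed in compiled form; this text tells all that it offers. Calls block until the motion is done:
- env.reach(position, orientation): joint-space move of the TCP to a pose.
- env.movel(position, velocity=0.15, frame=None, guard=None): straight line of the TCP; frame=None keeps the orientation; velocity is the mean speed in m/s. With guard (N) it stops when the force on the tool has changed by that much, and returns True; else False.
- env.set_joints(angles): joint-space move.
- env.release() and env.close_gripper(effort=None): open the fingers fully, or close them until they stop; effort is the grip in N (None keeps the last).
- env.hold(seconds).
- kinematics.ik(position, orientation): joint angles nearest the present ones, or None.
- monitor.sense(): the state.
- eyes.grab_frame(name): name is "scene" or "side" or "wrist"; returns a dict with "frame" (480x640x3 uint8, red, green, blue), "mtx" (3x3 intrinsics, pixels), "k1" (the pictures are not rectified: a ray, as slopes to the right and down, at radius r is drawn at 1 + k1 r^2 times it, then the intrinsics apply), "view" (4x4, takes a point from world to camera coordinates). Camera axes: x right, y down, z forward; pixel columns grow to the right and rows downward; lengths in m; the calibration is good to about 2 mm. A picture is of the moment at which its call begins. There is no depth.
A pose or a line that the arm cannot do raises env.MotionError and nothing moves.
- job.hand_in(): hands the job in; it is judged then, once.
The state is a dict: "clock": time; "joints": joint angles; "qvel": joint speeds; "joint_efforts": joint torques, N m; "position": TCP position; "ee_rot": TCP orientation; "contact_force": force on the tool from outside, world axes, zero at the start; "ft_torque": the same for the moment, N m; "finger_gap": opening from 0.0 (shut) to 1.0 (fully open); "gripper_force": force on a finger pad.
Only numpy, scipy, OpenCV 4.12 (cv2) and the standard library are available. Lean on these libraries where they do the work, as an engineer would, in place of code of your own. Each camera call takes 0.05 s, during which the arm holds its last target. There are 200 camera calls.

## Working session

There is one attempt and no reset: what is moved stays moved. The work goes in short steps, each a Python script; the robot and the scene stay as the last script left them, time stands still between calls to the robot, and variables do not carry over. Pictures are saved under pics/ and viewed, at most 10 in all, crops included, and the job is handed in when it is done.

```bash
mkdir -p pics; python3 - <<'E'
from bench import env,kinematics,monitor,eyes,job
import cv2,numpy as np,pickle
d={}
for n in("scene","side"):
    f=eyes.grab_frame(n); d[n]=f; cv2.imwrite(f"pics/{n}0.png",f["frame"][:,:,::-1])
    V=f["view"]; print(n,f["mtx"].tolist(),f["k1"],(-V[:3,:3].T@V[:3,3]).round(3),V[:3,:3].round(2).tolist())
pickle.dump(d,open("f0.pkl","wb")); print(monitor.sense()["clock"],env.hold_point_z)
E
```

```text
scene [[455.91777979102926, 0.0, 322.47065024995095], [0.0, 455.91777979102926, 247.23184042170345], [0.0, 0.0, 1.0]] 0.030748101613450186 [1.06  0.128 0.941] [[-0.14, 0.99, -0.01], [0.84, 0.11, -0.53], [-0.52, -0.09, -0.85]]
side [[475.2189377723629, 0.0, 316.1524476989025], [0.0, 475.2189377723629, 240.0423564476989], [0.0, 0.0, 1.0]] -0.07411210182124815 [ 0.075 -0.564  0.946] [[0.79, -0.62, 0.0], [-0.47, -0.59, -0.66], [0.41, 0.51, -0.76]]
0.1 0.0187
```

View pics/scene0.png

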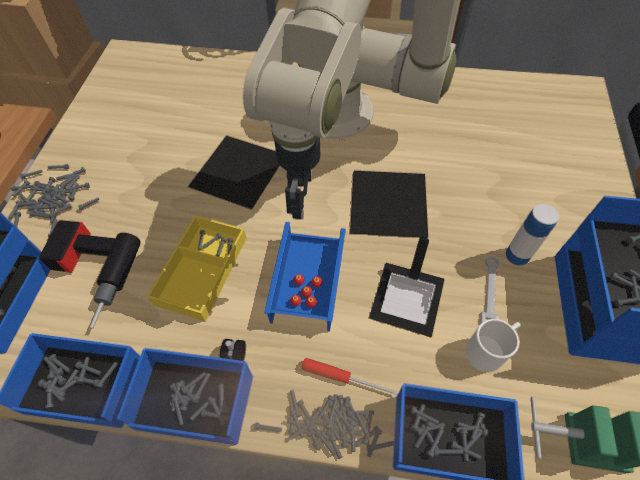

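View pics/side0.png

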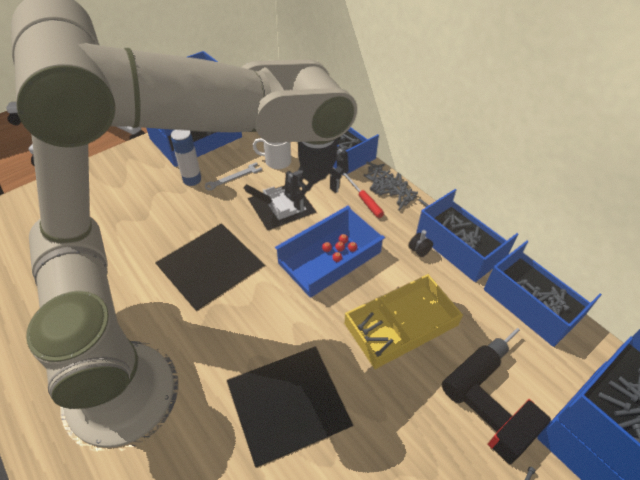

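Scene view: yellow tray (198,267), with bolts in its near pocket (213,242). Task bin with the red knobs is at (306,275). Candidates for the mat are the plain black sheets at (236,172) and (390,203), and the smaller one at (408,299) under the scoop (side view (283,205)). Other blue bins hold bolts only. I'll measure them and crop close.

```bash
cat > h.py <<'E'
import cv2,numpy as np
def ray(f,uv):
    K,k=f["mtx"],f["k1"]; d=(np.atleast_2d(uv).astype(float)-K[:2,2])/[K[0,0],K[1,1]]
    s=d.copy()
    for _ in range(20): s=d/(1+k*(s**2).sum(1,keepdims=True))
    R,t=f["view"][:3,:3],f["view"][:3,3]
    return -R.T@t, np.c_[s,np.ones(len(s))]@R
def plane(f,uv,z):
    c,d=ray(f,uv); return c+d*((z-c[2])/d[:,2])[:,None]
def proj(f,P):
    P=np.atleast_2d(P)@f["view"][:3,:3].T+f["view"][:3,3]; s=P[:,:2]/P[:,2:]
    return s*(1+f["k1"]*(s**2).sum(1,keepdims=True))*f["mtx"][[0,1],[0,1]]+f["mtx"][:2,2]
def tri(f,a,g,b):
    c1,d1=ray(f,a);c2,d2=ray(g,b);d1,d2=d1[0],d2[0]
    s=np.linalg.lstsq(np.c_[d1,-d2],c2-c1,rcond=None)[0]
    p,q=c1+s[0]*d1,c2+s[1]*d2
    return (p+q)/2,np.linalg.norm(p-q)
def quad(mask):
    c=max(cv2.findContours(mask,0,1)[0],key=cv2.contourArea); h=cv2.convexHull(c)
    return cv2.boxPoints(cv2.minAreaRect(h)), cv2.approxPolyDP(h,0.04*cv2.arcLength(h,True),True)[:,0]
E
python3 - <<'E'
import pickle; from h import *
d=pickle.load(open("f0.pkl","rb"))
def red(f):
    hsv=cv2.cvtColor(f["frame"],cv2.COLOR_RGB2HSV); return hsv
for n,boxes in dict(scene=dict(matA=(345,165,435,240),matB=(185,130,285,210),scoopmat=(365,255,450,340),tray=(145,205,250,325),bin=(260,215,350,330)),
  side=dict(matA=(150,220,270,310),scoopmat=(245,170,320,232),tray=(340,270,465,370),bin=(270,205,388,296))).items():
    f=d[n]; hsv=red(f)
    for k,(a,b,c,e) in boxes.items():
        s=hsv[b:e,a:c]
        if "mat" in k: m=(s[...,2]<60)
        elif k=="tray": m=(s[...,0]>20)&(s[...,0]<35)&(s[...,1]>190)
        else: m=(s[...,0]>100)&(s[...,0]<125)&(s[...,1]>120)
        _,q=quad(m.astype(np.uint8)*255); q=q+[a,b]
        z=dict(tray=.045,bin=.06).get(k,.004)
        P=plane(f,q,z)[:,:2]; print(n,k,q.tolist(),P.round(3).tolist(),np.linalg.norm(P-np.roll(P,-1,0),axis=1).round(3))
    H=hsv;m=(((H[...,0]<6)|(H[...,0]>174))&(H[...,1]>150)&(H[...,2]>90)).astype(np.uint8)
    _,_,st,ce=cv2.connectedComponentsWithStats(m)
    print([(ce[i].round(1).tolist(),st[i][4]) for i in range(1,len(st)) if st[i][4]>15])
a=cv2.resize(d["scene"]["frame"][205:345,255:455],(800,560),interpolation=2)
b=cv2.resize(d["side"]["frame"][165:300,240:390],(667,600),interpolation=2)
cv2.imwrite("pics/c1.png",a[:,:,::-1]);cv2.imwrite("pics/c2.png",b[:,:,::-1])
E
```

```text
scene matA [[354, 171], [424, 174], [427, 239], [351, 233]] [[0.229, 0.081], [0.215, 0.268], [0.423, 0.281], [0.43, 0.095]] [0.187 0.208 0.186 0.202]
scene matB [[226, 136], [284, 149], [251, 208], [189, 186]] [[0.146, -0.296], [0.174, -0.122], [0.388, -0.168], [0.338, -0.347]] [0.176 0.219 0.186 0.199]
scene scoopmat [[443, 279], [430, 336], [370, 317], [386, 263], [424, 255]] [[0.529, 0.32], [0.673, 0.292], [0.647, 0.161], [0.504, 0.187], [0.47, 0.275]] [0.146 0.134 0.145 0.094 0.074]
scene tray [[184, 313]] [[0.709, -0.234]] [0.]
scene bin [[286, 222], [344, 229], [329, 329], [265, 312]] [[0.457, -0.059], [0.459, 0.08], [0.709, 0.078], [0.69, -0.06]] [0.138 0.25  0.139 0.233]
[([72.4, 250.9], np.int32(484)), ([298.8, 280.1], np.int32(57)), ([316.7, 282.4], np.int32(59)), ([308.7, 297.3], np.int32(127)), ([295.5, 300.8], np.int32(60)), ([325.8, 369.9], np.int32(556))]
side matA [[202, 296], [206, 302], [196, 308], [195, 303], [199, 297]] [[0.259, 0.104], [0.258, 0.083], [0.231, 0.083], [0.236, 0.096], [0.252, 0.106]] [0.021 0.027 0.015 0.018 0.007]
side scoopmat [[319, 170], [298, 208], [286, 184], [303, 170]] [[0.763, 0.289], [0.617, 0.199], [0.648, 0.299], [0.725, 0.318]] [0.172 0.106 0.079 0.048]Traceback (most recent call last):
  File "<stdin>", line 13, in <module>
  File "h.py", line 19, in quad
    c=max(cv2.findContours(mask,0,1)[0],key=cv2.contourArea); h=cv2.convexHull(c)
ValueError: max() iterable argument is empty
```

```bash
python3 - <<'E'
import pickle; from h import *
d=pickle.load(open("f0.pkl","rb"))
a=cv2.resize(d["scene"]["frame"][205:345,255:455],(800,560),interpolation=2)
b=cv2.resize(d["side"]["frame"][165:300,240:390],(667,600),interpolation=2)
cv2.imwrite("pics/c1.png",a[:,:,::-1]);cv2.imwrite("pics/c2.png",b[:,:,::-1])
f=d["scene"];t=f["frame"][205:325,145:250];print(cv2.cvtColor(t,cv2.COLOR_RGB2HSV)[[40,60,80],[50,45,30]])
E
```

```text
[[ 23 176 139]
 [ 23 179 137]
 [ 24 178 136]]
```

View pics/c1.png

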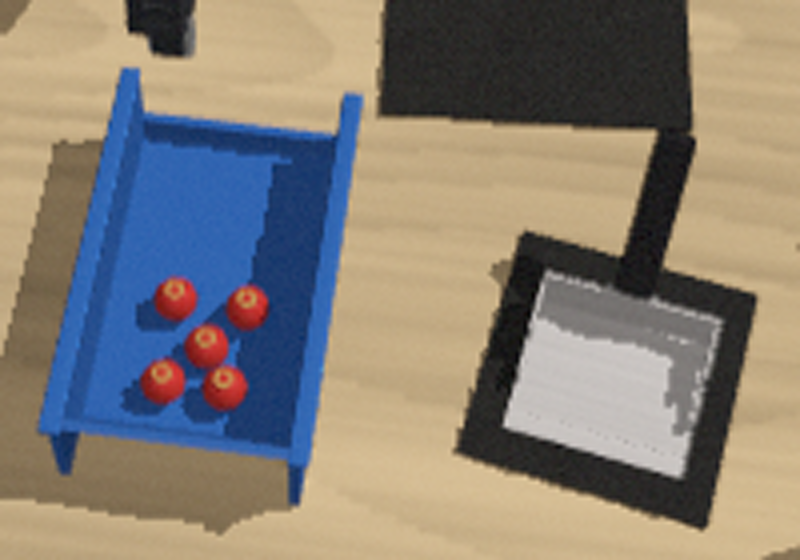

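View pics/c2.png

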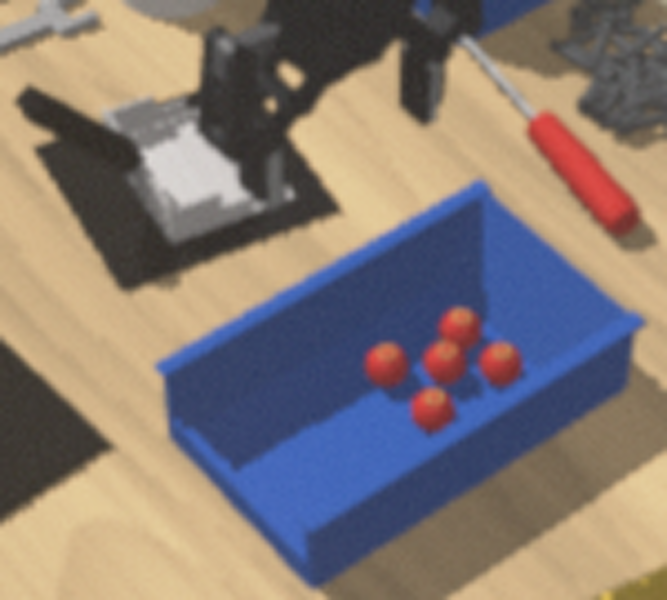

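Crop confirms it. The scoop lies on the small mat, pan at c1 (610,375) and handle from (640,288) up to (677,137), lip facing away from the robot. The bin's low wall is at c1 (240,125) and the five separate knobs are around (205,345).

```bash
python3 - <<'E'
import pickle; from h import *
d=pickle.load(open("f0.pkl","rb"));S,D=d["scene"],d["side"]
c1=lambda p:np.array(p)/4+[255,205]-.37
c2=lambda p:np.array(p)/4.4444+[240,165]-.39
pr=lambda n,P:print(n,P.round(4).tolist())
pr("lip L,R",plane(S,c1([(503,430),(685,478)]),.0055))
pr("backtop L,R",plane(S,c1([(545,270),(722,320)]),.036))
pr("handle top,bot",np.r_[plane(S,c1([(677,137)]),.109),plane(S,c1([(640,288)]),.034)])
pr("mat",plane(S,c1([(524,232),(756,296),(705,528),(457,453)]),.004))
pr("mat side",plane(D,c2([(37,148),(128,290),(341,210)]),.004))
pr("binS top nearL nearR farR farL",plane(S,c1([(130,69),(352,94),(299,460),(44,430)]),.06))
pr("frontinner",plane(S,c1([(145,116),(335,134)]),.02))
pr("binD top: nearright(+y) far(+y) far(-y) near(-y)",plane(D,c2([(163,368),(482,184),(641,320),(310,530)]),.06))
a=[(176,300),(247,307),(206,346),(162,382),(224,388)]; b=[(432,410),(386,365),(445,361),(501,363),(460,328)]
for p,q in zip(a,b):
    P,e=tri(S,c1(p),D,c2(q)); pr("knob %.4f"%e,np.r_[P,plane(S,c1(p),.0165)[0,:2],plane(D,c2(q),.0165)[0,:2]])
for f,(x0,y0,x1,y1) in((S,(145,205,250,325)),(D,(335,268,468,372))):
    s=cv2.cvtColor(f["frame"],cv2.COLOR_RGB2HSV)[y0:y1,x0:x1]; m=((s[...,0]>20)&(s[...,0]<32)&(s[...,1]>165)).astype(np.uint8)*255
    m=cv2.morphologyEx(m,cv2.MORPH_OPEN,np.ones((3,3)))
    q=quad(m)[1]+[x0,y0]; P=plane(f,q,.045)[:,:2]; print("tray",q.tolist(),P.round(3).tolist(),np.linalg.norm(P-np.roll(P,-1,0),axis=1).round(3))
E
```

```text
lip L,R [[0.6327, 0.1828, 0.0055], [0.6474, 0.2828, 0.0055]]
backtop L,R [[0.5457, 0.1971, 0.036], [0.5641, 0.2959, 0.036]]
handle top,bot [[0.4952, 0.2569, 0.109], [0.5489, 0.2507, 0.034]]
mat [[0.5035, 0.1857, 0.004], [0.5282, 0.3209, 0.004], [0.674, 0.2942, 0.004], [0.6492, 0.1588, 0.004]]
mat side [[0.5287, 0.3188, 0.004], [0.5051, 0.1815, 0.004], [0.6475, 0.1553, 0.004]]
binS top nearL nearR farR farL [[0.4565, -0.0559, 0.06], [0.4569, 0.0763, 0.06], [0.6888, 0.0763, 0.06], [0.6902, -0.0583, 0.06]]
frontinner [[0.4623, -0.0488, 0.02], [0.4599, 0.0673, 0.02]]
binD top: nearright(+y) far(+y) far(-y) near(-y) [[0.4619, 0.0777, 0.06], [0.6926, 0.0779, 0.06], [0.6926, -0.0584, 0.06], [0.4588, -0.058, 0.06]]
knob 0.0006 [0.5827, -0.0095, 0.0164, 0.5826, -0.0092, 0.5828, -0.0098]
knob 0.0007 [0.5824, 0.0316, 0.0177, 0.5816, 0.0318, 0.5833, 0.032]
knob 0.0008 [0.6105, 0.0125, 0.0186, 0.6092, 0.0125, 0.6119, 0.0134]
knob 0.0006 [0.6354, -0.0082, 0.0179, 0.6346, -0.0082, 0.6364, -0.0077]
knob 0.0004 [0.6343, 0.0267, 0.0178, 0.6336, 0.0267, 0.6351, 0.0273]
tray [[194, 217], [244, 234], [205, 319], [149, 298]] [[0.462, -0.286], [0.494, -0.154], [0.717, -0.185], [0.685, -0.32]] [0.136 0.224 0.138 0.226]Traceback (most recent call last):
  File "<stdin>", line 20, in <module>
  File "h.py", line 19, in quad
    c=max(cv2.findContours(mask,0,1)[0],key=cv2.contourArea); h=cv2.convexHull(c)
ValueError: max() iterable argument is empty
```

```bash
cat > m.py <<'E'
import numpy as np
from scipy.spatial.transform import Rotation as R
from bench import env,kinematics,monitor,eyes,job
LEAN=np.radians(30); HP=env.hold_point_z
z0=np.array([np.sin(LEAN),0,-np.cos(LEAN)])
SIGN=1
def Rt(yaw,lip):   # lip up positive, degrees
    y=np.array([0,SIGN,0]); R0=R.from_matrix(np.c_[np.cross(y,z0),y,z0])
    return R.from_euler("z",yaw,degrees=True)*R.from_euler("y",-lip,degrees=True)*R0
GRIP=np.array([-.078,0,.072])
def tcp(ref,world,yaw,lip):
    """TCP pose putting scoop-frame point ref at world"""
    S=R.from_euler("z",yaw,degrees=True)*R.from_euler("y",-lip,degrees=True); r=Rt(yaw,lip)
    p=np.asarray(world)+S.apply(GRIP-np.asarray(ref))+r.apply([0,0,HP])
    return p,r.as_quat()
LIP=[.0425,0,0]; BACK=[-.0425,0,0]; O=[0,0,0]
def L(ref,w,yaw,lip,v=.15,guard=None):
    p,q=tcp(ref,w,yaw,lip); return env.movel(p,velocity=v,frame=q,guard=guard)
def J(ref,w,yaw,lip):
    p,q=tcp(ref,w,yaw,lip); env.reach(p,q)
def st(): s=monitor.sense(); return round(s["clock"],2),np.round(s["position"],4),np.round(s["contact_force"],1),round(s["finger_gap"],3),np.round(s["joints"],2)
def snap(n,name):
    import cv2; f=eyes.grab_frame(n); cv2.imwrite(f"pics/{name}.png",f["frame"][:,:,::-1]); return f
E
python3 - <<'E'
import m; from m import *
print(R.from_quat(monitor.sense()["ee_rot"]).as_matrix().round(2).tolist())
for s in(1,-1):
    m.SIGN=s
    for a in((O,(.5975,.2395,.004),-9,0),(LIP,(.655,.01,.004),0,0),(LIP,(.668,.01,.035),0,20),(LIP,(.62,-.24,.035),-8.3,20),(LIP,(.62,-.24,.035),-8.3,-40)):
        j=kinematics.ik(*tcp(*a)); print(s,None if j is None else np.round(j,2))
E
```

```text
[[-0.0, 1.0, -0.0], [1.0, 0.0, 0.0], [0.0, -0.0, -1.0]]
1 [ 0.35  0.51  1.83 -0.65  0.41 -0.52]
1 [-0.26  0.39  2.03  0.56  0.24 -2.35]
1 [-0.31  0.47  2.24  2.61  0.48  1.85]
1 [-0.9   0.49  2.21  1.98  0.61  2.11]
1 [-0.55  0.68  1.15 -0.07  1.47 -1.96]
-1 [ 0.35  0.51  1.83 -0.65  0.41  2.63]
-1 [-0.26  0.39  2.03  0.56  0.24  0.8 ]
-1 [-0.31  0.47  2.24  2.61  0.48 -1.29]
-1 [-0.9   0.49  2.21  1.98  0.61 -1.03]
-1 [-0.55  0.68  1.15 -0.07  1.47  1.18]
```

```bash
python3 - <<'E'
import m; from m import *
for ln in(5,0,-10,-20):
    m.z0=np.array([np.sin(np.radians(ln)),0,-np.cos(np.radians(ln))])
    for s in (1,-1):
        m.SIGN=s; print(ln,s)
        for a in((O,(.5975,.2395,.004),-9,0),(O,(.52,.01,.004),0,0),(LIP,(.655,.01,.004),0,0),(LIP,(.668,.01,.035),0,20),(LIP,(.66,.01,.15),0,20),(LIP,(.62,-.24,.035),-8.3,20),(LIP,(.62,-.24,.035),-8.3,-45)):
            j=kinematics.ik(*tcp(*a)); print("  ",None if j is None else np.round(j,2))
E
```

```text
5 1
   [ 0.26  0.58  1.58 -0.05  0.89 -1.12]
   [-0.26  0.34  2.    0.03  0.72 -1.85]
   [-0.21  0.5   1.73  0.02  0.83 -1.8 ]
   [-0.25  0.43  2.    0.35  0.31 -2.13]
   [-0.26  0.2   1.92  0.19  0.61 -1.96]
   [-0.76  0.44  1.98  0.62  0.44 -2.71]
   [-0.49  1.04  0.61 -0.26  2.14 -1.98]
5 -1
   [ 0.26  0.58  1.58 -0.05  0.89  2.02]
   [-0.26  0.34  2.    0.03  0.72  1.29]
   [-0.21  0.5   1.73  0.02  0.83  1.35]
   [-0.25  0.43  2.    0.35  0.31  1.01]
   [-0.26  0.2   1.92  0.19  0.61  1.18]
   [-0.76  0.44  1.98  0.62  0.44  0.43]
   [-0.49  1.04  0.61 -0.26  2.14  1.16]
0 1
   [ 0.25  0.61  1.53 -0.    1.   -1.17]
   [-0.24  0.37  1.94 -0.    0.83 -1.81]
   [-0.2   0.54  1.67 -0.    0.94 -1.77]
   [-0.24  0.44  1.94  0.2   0.43 -1.97]
   [-0.24  0.23  1.86  0.13  0.72 -1.9 ]
   [-0.74  0.45  1.92  0.4   0.51 -2.49]
   [-0.48  1.1   0.52 -0.3   2.25 -2.01]
0 -1
   [ 0.25  0.61  1.53 -0.    1.    1.98]
   [-0.24  0.37  1.94 -0.    0.83  1.33]
   [-0.2   0.54  1.67 -0.    0.94  1.37]
   [-0.24  0.44  1.94  0.2   0.43  1.17]
   [-0.24  0.23  1.86  0.13  0.72  1.25]
   [-0.74  0.45 
[... 461 characters left out ...]
54 -0.04  1.16  1.4 ]
   [-0.22  0.49  1.82  0.06  0.67  1.31]
   [-0.22  0.3   1.74  0.05  0.94  1.32]
   [-0.69  0.49  1.81  0.14  0.7   0.93]
   [-0.47  1.24  0.33 -0.43  2.46  1.04]
-20 1
   [ 0.2   0.76  1.3   0.12  1.41 -1.25]
   [-0.21  0.54  1.71 -0.07  1.24 -1.74]
   [-0.17  0.7   1.41 -0.06  1.38 -1.72]
   [-0.2   0.55  1.69 -0.    0.9  -1.77]
   [-0.21  0.38  1.61 -0.    1.15 -1.78]
   [-0.65  0.55  1.69 -0.    0.9  -2.07]
   None
-20 -1
   [0.2  0.76 1.3  0.12 1.41 1.89]
   [-0.21  0.54  1.71 -0.07  1.24  1.4 ]
   [-0.17  0.7   1.41 -0.06  1.38  1.42]
   [-0.2   0.55  1.69 -0.    0.9   1.37]
   [-0.21  0.38  1.61 -0.    1.15  1.37]
   [-0.65  0.55  1.69 -0.    0.9   1.07]
   None
```

```bash
sed -i 's/LEAN=np.radians(30)/LEAN=np.radians(-5)/; s/^SIGN=1/SIGN=-1/' m.py; python3 - <<'E'
from m import *
J(O,(.5975,.2395,.104),-9,0)
L(O,(.5975,.2395,.004),-9,0,.15,guard=15)
print(st()); env.close_gripper(120); print(st())
L(O,(.5975,.2395,.064),-9,0,.1)
print(st()); snap("wrist","w1"); snap("scene","s1")
import cv2; f=eyes.grab_frame("side")["frame"][140:260,240:400]; cv2.imwrite("pics/d1.png",cv2.resize(f,(800,600),interpolation=2)[:,:,::-1])
E
```

```text
(2.8, array([0.5194, 0.252 , 0.0583]), array([-1.1, -0.4, -0.6]), 0.996, array([0.23, 0.65, 1.47, 0.04, 1.11, 1.94]))
(3.42, array([0.5188, 0.2519, 0.0578]), array([-3.1,  0. ,  5.7]), 0.238, array([0.23, 0.65, 1.47, 0.04, 1.11, 1.94]))
(4.17, array([0.5184, 0.2518, 0.1166]), array([-0.3, -0.1, -2. ]), 0.237, array([0.23, 0.57, 1.42, 0.04, 1.23, 1.95]))
```

View pics/d1.png

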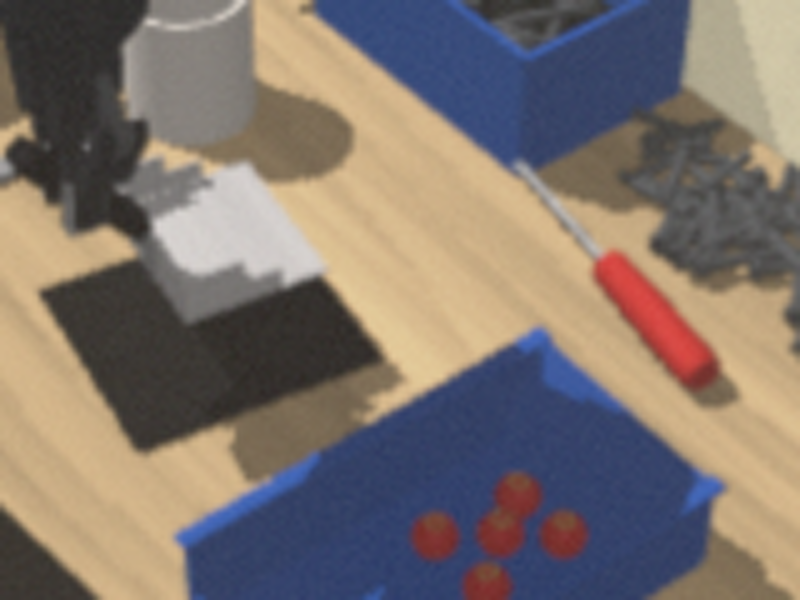

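Scoop is held and the pan looks level over the mat at d1 (235,250). Next, the bin.

```bash
python3 - <<'E'
from m import *
L(O,(.58,.2395,.12),-9,0,.2)
J(LIP,(.559,.010,.12),0,-3)
print(st())
L(LIP,(.559,.010,.03),0,-3,.15)
print(L(LIP,(.559,.010,.001),0,-3,.03,guard=4),st(), tcp(LIP,(.559,.010,.0045),0,-3)[0])
import cv2; f=snap("scene","s2")["frame"][205:345,225:405]; cv2.imwrite("pics/e1.png",cv2.resize(f,(771,600),interpolation=2)[:,:,::-1])
E
```

```text
(5.74, array([0.4401, 0.0106, 0.1793]), array([ 0.6,  0.2, -1.3]), 0.236, array([-0.22,  0.26,  1.72, -0.03,  1.3 ,  1.36]))
True (7.31, array([0.4396, 0.01  , 0.0632]), array([-0.9, -0.9,  4.3]), 0.24, array([-0.23,  0.43,  1.84, -0.04,  1.01,  1.37])) [0.43983079 0.01       0.0641898 ]
```

View pics/e1.png

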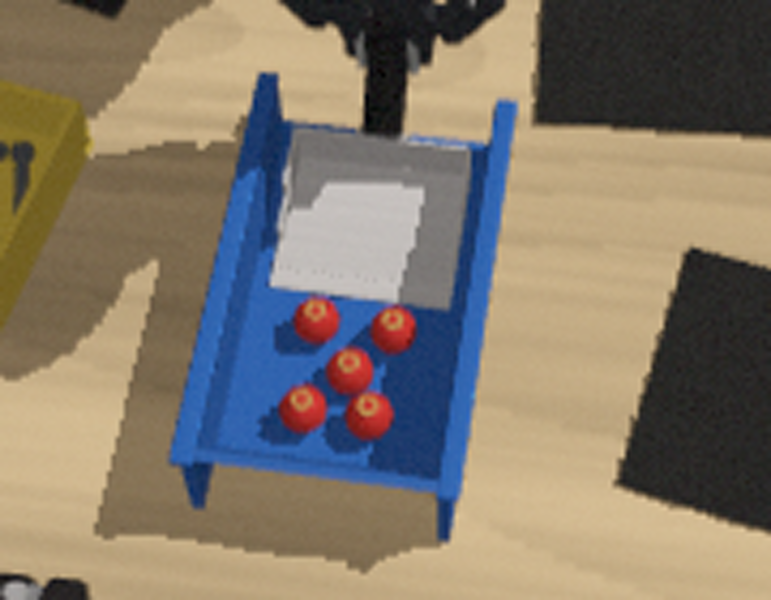

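Lip is on the bin floor just behind the knobs at e1 (360,297), centred between the side walls. Now push.

```bash
python3 - <<'E'
from m import *
print(L(LIP,(.645,.010,.0038),0,-3,.08,guard=10),st())
print(L(LIP,(.668,.010,.0038),0,-3,.02,guard=6),st(), tcp(LIP,(.655,.010,.0038),0,-3)[0])
import cv2; f=snap("scene","s3")["frame"][205:345,225:405]; cv2.imwrite("pics/e2.png",cv2.resize(f,(771,600),interpolation=2)[:,:,::-1])
E
```

```text
False (8.59, array([0.5255, 0.01  , 0.0635]), array([-3.8,  0.3,  4.6]), 0.242, array([-0.19,  0.58,  1.58, -0.03,  1.12,  1.39]))
True (9.28, array([0.5372, 0.01  , 0.0637]), array([-1.7, -1.6,  4.9]), 0.239, array([-0.19,  0.6 ,  1.54, -0.03,  1.14,  1.4 ])) [0.53583079 0.01       0.0634898 ]
```

View pics/e2.png

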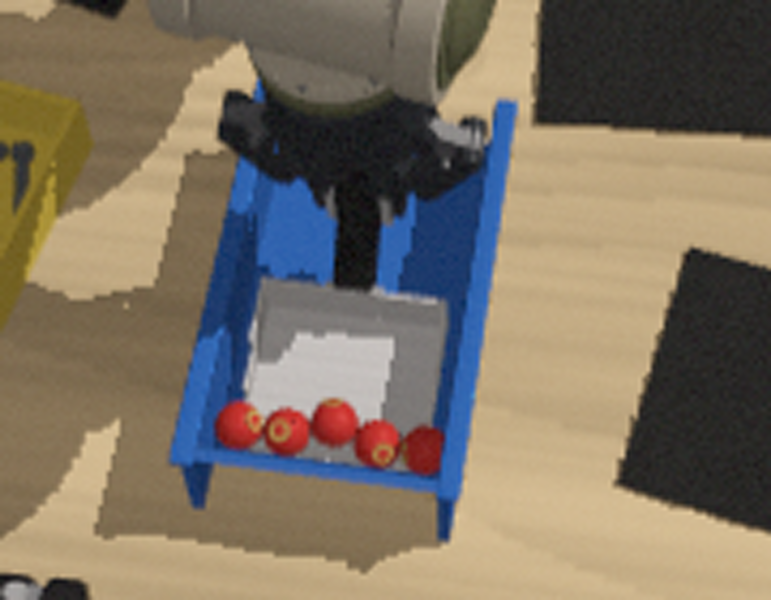

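All five knobs lie in a row on the lip against the far wall, at e2 (240,425) to (425,450). The outermost two sit at the pan's side edges. I'll shift toward one wall and tilt a little so those roll in, then do the other side, then lift.

```bash
cat >> m.py <<'E'
def W(y,th,v=.05,up=0.,gap=0.001,guard=None):
    h=.085*np.sin(np.radians(max(th,0)))+up
    return L(LIP,(.6562-gap+h/np.tan(np.radians(65)),y,.0042+h),0,th,v,guard)
E
python3 - <<'E'
from m import *
import cv2
W(.010,0,.04)
print(W(.0015,0,.03,guard=15),st())
W(.0015,5,.03); env.hold(.4); print(st())
f1=eyes.grab_frame("scene")["frame"][225:345,245:350]
W(.0015,1.2,.04)
print(W(.0185,1.2,.04,guard=20),st())
f2=eyes.grab_frame("scene")["frame"][225:345,245:350]
cv2.imwrite("pics/e3.png",cv2.resize(np.hstack([f1,f2]),(800,457),interpolation=2)[:,:,::-1])
E
```

```text
False (10.09, array([0.5334, 0.0017, 0.0578]), array([0.9, 3.5, 6.2]), 0.238, array([-0.21,  0.57,  1.6 , -0.02,  1.05,  1.37]))
(10.76, array([0.5324, 0.0011, 0.0543]), array([-2.7, -3.9,  6.8]), 0.238, array([-0.22,  0.54,  1.67, -0.  ,  0.93,  1.35]))
True (11.38, array([0.5335, 0.0067, 0.0572]), array([ 2.1, -7.5,  1.8]), 0.235, array([-0.2 ,  0.56,  1.62, -0.02,  1.02,  1.39]))
```

View pics/e3.png

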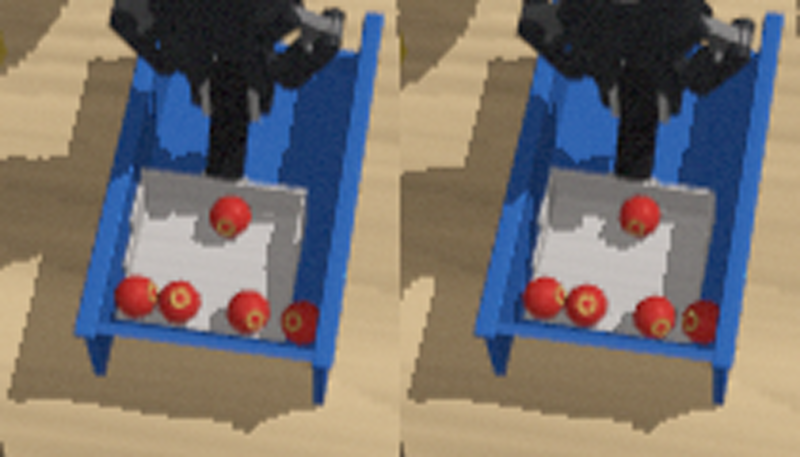

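One knob has rolled to the back, at e3 (230,215). The other four are still on the lip at row ~305, so 5° isn't enough. I'll go back left and tilt further.

```bash
python3 - <<'E'
from m import *
import cv2
W(.0067,0,.04); W(.002,0,.04)
W(.002,6,.04); W(.002,12,.05); env.hold(.3); print(st())
f1=eyes.grab_frame("scene")["frame"][225:345,245:350]
f2=eyes.grab_frame("side")["frame"][195:300,275:390]
cv2.imwrite("pics/e4.png",np.hstack([cv2.resize(f1,(400,457),interpolation=2),cv2.resize(f2,(400,457),interpolation=2)])[:,:,::-1])
E
```

```text
(12.78, array([0.533 , 0.0012, 0.0487]), array([-2.5, -7.6,  6. ]), 0.235, array([-0.23,  0.5 ,  1.77,  0.04,  0.75,  1.31]))
```

View pics/e4.png

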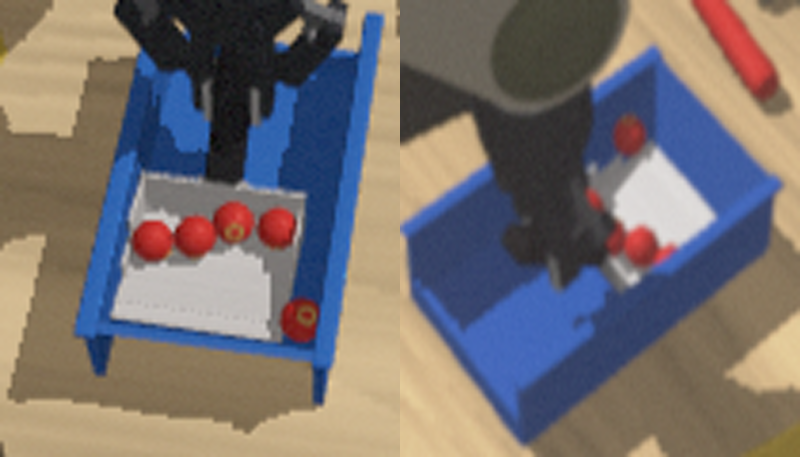

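Four knobs lie behind the pan's side walls, at e4-left (150–280,230). The fifth is beside the lip in the right corner at (300,320). Four are enough, so I'll back away, leaving the fifth in the bin, and check before lifting.

```bash
python3 - <<'E'
from m import *
import cv2
L(LIP,(.625,.006,.0042+.085*np.sin(np.radians(15))+.002),0,15,.06)
L(LIP,(.615,.010,.0042+.045),0,18,.06); env.hold(.2); print(st())
f1=eyes.grab_frame("scene")["frame"][225:345,245:350]
f2=eyes.grab_frame("side")["frame"][195:300,275:390]
cv2.imwrite("pics/e5.png",np.hstack([cv2.resize(f1,(400,457),interpolation=2),cv2.resize(f2,(400,457),interpolation=2)])[:,:,::-1])
# dry check of the way to the tray
for a in((LIP,(.615,.01,.2),0,18),(LIP,(.60,-.12,.2),-4,18),(LIP,(.60,-.235,.2),-8.3,18),(LIP,(.617,-.24,.075),-8.3,18),(LIP,(.617,-.24,.045),-8.3,0),(LIP,(.617,-.24,.035),-8.3,-20),(LIP,(.617,-.24,.035),-8.3,-40)):
    j=kinematics.ik(*tcp(*a)); print(None if j is None else np.round(j,2))
E
```

```text
(14.34, array([0.4825, 0.0101, 0.0619]), array([-0.8, -0.2, -3.1]), 0.242, array([-0.25,  0.35,  1.99,  0.1 ,  0.59,  1.24]))
[-0.25  0.11  1.81  0.07  0.99  1.29]
[-0.53  0.11  1.82  0.12  1.01  1.06]
[-0.72  0.19  1.72  0.14  1.04  0.93]
[-0.71  0.4   1.82  0.18  0.74  0.89]
[-0.62  0.54  1.54 -0.04  1.14  1.12]
[-0.54  0.75  1.15 -0.16  1.65  1.2 ]
[-0.49  1.05  0.63 -0.3   2.19  1.15]
```

View pics/e5.png

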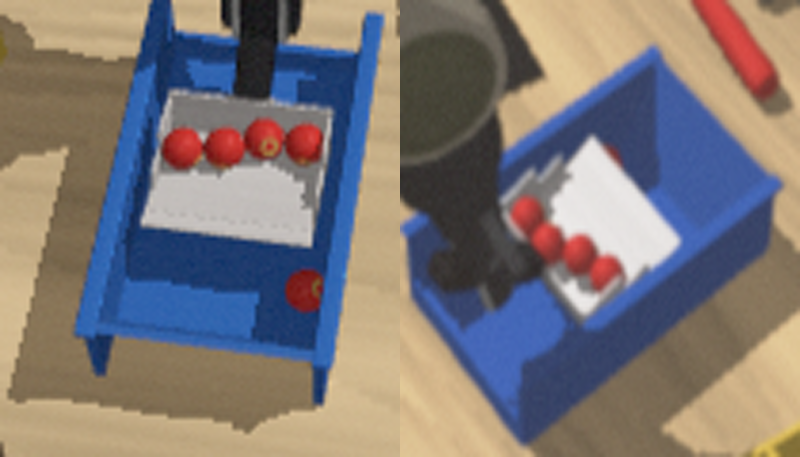

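Four knobs sit in the pan at e5-left (185–305,145), and the fifth is alone on the bin floor at (305,290). Now carry and pour. The picture views are used up, so I'll check by masks from here.

```bash
cat >> m.py <<'E'
def reds():
    import cv2; from h import tri,plane
    out={}
    for n in("scene","side"):
        f=eyes.grab_frame(n); H=cv2.cvtColor(f["frame"],cv2.COLOR_RGB2HSV)
        k=(((H[...,0]<6)|(H[...,0]>174))&(H[...,1]>150)&(H[...,2]>60)).astype(np.uint8)
        _,_,s,c=cv2.connectedComponentsWithStats(k)
        out[n]=[(plane(f,c[i],.0165)[0,:2].round(3).tolist(),int(s[i][4])) for i in range(1,len(s)) if 12<s[i][4]<400]
    return out
E
python3 - <<'E'
from m import *
L(LIP,(.615,.010,.16),0,18,.15)
L(LIP,(.61,-.12,.16),-4,18,.2)
L(LIP,(.615,-.2395,.16),-8.3,18,.2)
L(LIP,(.620,-.240,.082),-8.3,18,.15); print(st())
L(LIP,(.622,-.2405,.060),-8.3,2,.08)
L(LIP,(.622,-.2405,.046),-8.3,-5,.06); env.hold(.4)
L(LIP,(.622,-.2405,.043),-8.3,-12,.05); env.hold(.3)
L(LIP,(.622,-.2405,.042),-8.3,-25,.07)
L(LIP,(.622,-.2405,.042),-8.3,-42,.1); env.hold(.4); print(st())
L(LIP,(.615,-.2395,.15),-8.3,-20,.15)
L(LIP,(.58,-.13,.16),-5,0,.2); env.hold(.3); print(st()); print(reds())
E
```

```text
(17.47, array([ 0.4892, -0.2207,  0.0959]), array([-0.3, -0.2, -3.2]), 0.238, array([-0.7 ,  0.39,  1.8 ,  0.17,  0.76,  0.9 ]))
(20.91, array([ 0.5674, -0.2326,  0.1638]), array([-0.2, -0.8, -2.5]), 0.238, array([-0.48,  1.11,  0.52, -0.32,  2.28,  1.12]))
(22.76, array([ 0.4586, -0.1198,  0.2131]), array([-0.3, -0.8, -1.8]), 0.239, array([-0.48,  0.27,  1.61, -0.03,  1.34,  1.18]))
{'scene': [([0.67, -0.252], 183), ([0.627, 0.056], 67)], 'side': [([0.778, 0.074], 202), ([0.677, -0.236], 173), ([0.673, -0.286], 66), ([0.528, -0.549], 75)]}
```

```bash
python3 - <<'E'
from m import *
L(LIP,(.60,.05,.16),-3,0,.2)
L(O,(.5965,.2395,.12),-9.5,0,.2)
L(O,(.5965,.2395,.02),-9.5,0,.12); env.hold(.2)
print(L(O,(.5965,.2395,.002),-9.5,0,.02,guard=3),st(),tcp(O,(.5965,.2395,.004),-9.5,0)[0])
E
```

```text
True (26.98, array([0.5178, 0.2527, 0.0579]), array([-1. ,  0.7,  4.6]), 0.237, array([0.24, 0.64, 1.47, 0.04, 1.11, 1.95])) [0.51796226 0.25264271 0.05737116]
```

```bash
python3 - <<'E'
from m import *; from h import *
L(O,(.5965,.2395,.004),-9.5,0,.02,guard=10); print(st())
env.release(); env.hold(.2); print(st())
L(O,(.5965,.2395,.13),-9.5,0,.1); env.reach([.45,.05,.33],R.from_euler("xz",[180,90],degrees=True).as_quat()); env.hold(.3); print(st())
f=eyes.grab_frame("scene"); import cv2
g=f["frame"]; x0,y0=360,240; H=cv2.cvtColor(g,cv2.COLOR_RGB2HSV)[y0:345,x0:455]
k=((H[...,1]<40)&(H[...,2]>80)).astype(np.uint8)*255
q=quad(k)[1]+[x0,y0]; print(q.tolist()); print(plane(f,q,.0055)[:,:2].round(3).tolist(), plane(f,q,.036)[:,:2].round(3).tolist())
import pickle; d=pickle.load(open("f0.pkl","rb"))
H=cv2.cvtColor(d["scene"]["frame"],cv2.COLOR_RGB2HSV)[y0:345,x0:455]; k=((H[...,1]<40)&(H[...,2]>80)).astype(np.uint8)*255
print("orig",(quad(k)[1]+[x0,y0]).tolist()); print(reds())
# anything else changed?
s=eyes.grab_frame("side")
for n,a in(("scene",f),("side",s)):
    D=(np.abs(a["frame"].astype(int)-d[n]["frame"]).max(2)>60).astype(np.uint8)
    D=cv2.morphologyEx(D,cv2.MORPH_OPEN,np.ones((3,3)))
    _,_,S,C=cv2.connectedComponentsWithStats(D); print(n,[(C[i].round().tolist(),int(S[i][4])) for i in range(1,len(S)) if S[i][4]>25])
E
```

```text
(27.23, array([0.5181, 0.2527, 0.0578]), array([-1.3,  0.5,  4.7]), 0.238, array([0.24, 0.64, 1.47, 0.04, 1.1 , 1.95]))
(28.08, array([0.518 , 0.2526, 0.0574]), array([ 0.5, -0.4, -1.2]), 1.0, array([0.24, 0.65, 1.47, 0.04, 1.1 , 1.95]))
(31.62, array([0.45  , 0.0501, 0.3299]), array([ 0.9,  0. , -0.5]), 0.995, array([-0.15,  0.1 ,  1.51, -0.  ,  1.54, -0.15]))
[[391, 272], [435, 284], [425, 323], [381, 311]]
[[0.528, 0.2], [0.546, 0.301], [0.645, 0.281], [0.63, 0.184]] [[0.545, 0.197], [0.563, 0.296], [0.659, 0.276], [0.644, 0.182]]
orig [[435, 285], [425, 324], [380, 311], [392, 272]]
{'scene': [([0.67, -0.252], 185), ([0.627, 0.056], 67)], 'side': [([0.779, 0.08], 221), ([0.631, 0.059], 14), ([0.677, -0.236], 180), ([0.673, -0.286], 61), ([0.528, -0.548], 77)]}
scene [([331.0, 23.0], 1101), ([275.0, 33.0], 722), ([364.0, 37.0], 116), ([372.0, 34.0], 88), ([294.0, 46.0], 33), ([333.0, 76.0], 1744), ([288.0, 59.0], 135), ([415.0, 96.0], 212), ([261.0, 99.0], 460), ([289.0, 178.0], 4049), ([384.0, 125.0], 92), ([187.0, 158.0], 918), ([157.0, 188.0], 399), ([142.0, 244.0], 98), ([212.
[... 459 characters left out ...]
], 28), ([119.0, 119.0], 346), ([260.0, 119.0], 45), ([53.0, 130.0], 285), ([319.0, 132.0], 48), ([98.0, 135.0], 60), ([249.0, 150.0], 824), ([64.0, 143.0], 108), ([291.0, 148.0], 150), ([317.0, 167.0], 1730), ([82.0, 205.0], 2324), ([23.0, 156.0], 95), ([6.0, 160.0], 53), ([30.0, 176.0], 42), ([28.0, 214.0], 1723), ([293.0, 199.0], 211), ([334.0, 232.0], 42), ([339.0, 248.0], 458), ([56.0, 252.0], 43), ([67.0, 258.0], 100), ([27.0, 276.0], 58), ([420.0, 302.0], 30), ([274.0, 348.0], 3711), ([472.0, 326.0], 536), ([432.0, 311.0], 64), ([387.0, 334.0], 224), ([434.0, 360.0], 89), ([215.0, 376.0], 702), ([439.0, 396.0], 168), ([54.0, 399.0], 34), ([384.0, 454.0], 1124), ([320.0, 464.0], 1898)]
```

```bash
python3 -c "
from bench import job; print(job.hand_in())"
```

```text
the job is handed in; nothing more can be done
None
```

The job is handed in: four knobs should be in the tray's far pocket (I judged the count from colour-blob areas and the wrist force, as my picture views were used up), the fifth is in the blue bin, and the scoop was set back flat on its mat and released about 32 s into the 64 s limit.

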